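Put away the parts of an imaging rig

ROBOT

A 7-joint arm with a two-finger parallel gripper is mounted at the origin on the work surface. World frame = base frame: x ahead of the robot, y to its left, z up, the work surface at z = 0. Lengths are in m, angles in degrees, forces in N, time in s.
With the tool pointing down it reaches from about 0.425 to 0.875 m from the base axis. Payload 4.7 kg.
Tool frame: the origin (TCP) lies between the finger pads; the fingertips stand env.tip_reach ahead of it and the grasp point (between the pads) lies 2 mm behind it (env.tip_reach is the distance from the TCP to the fingertips, in m); z points along the fingers, y is the line along which they close (so a half turn about z gives the same grasp; the last joint's range is limited). The gripper opens to 87 mm and grips with 3 to 60 N. Pads are 19 mm wide; open, the fingers measure 117 mm over their backs; the gripper's body (75 mm by 190 mm) begins 51 mm behind the grasp point.
Start: joints at [77.871, 18.392, -4.016, 83.108, 1.295, 78.541, -3.26], TCP at [0.146, -0.634, 0.24] pointing down, gripper open.
Joint ranges: [-163.93, 163.93], [-17.29, 119.83], [-79.2, 71.16], [3.27, 140.29], [-89.18, 269.18], [5.43, 117.66], [-154.24, 154.24]. Speed limits (degrees/s): [147.25, 147.25, 180, 180, 180, 180, 180].

INTERFACE

Orientations are given as [roll, pitch, yaw] about the fixed x, y, z axes, in that order (R = Rz(yaw) Ry(pitch) Rx(roll)).
In Python, from cell import env, read_camera gives the robot as it stands. The module is installed in compiled form; this text tells all that it offers.
- The arm moves only by the shell command python3 -m handwheel 'ROWS' [FORCE]. ROWS is rows parted by semicolons, their numbers by spaces, 1 to 8 of them, each of 5 numbers: dx, dy, dz in m, then a turn about the tool's z in degrees, then the finger opening in m; each row is the pose to reach, as a shift and turn from the pose commanded when the command began, along the tool's axes at that moment; what a row does not reach only later rows make up. A row lasts 1/12 s, in which the tool goes at most 0.0417 m and 7.16 degrees, less where a joint would pass 70% of its speed; a pose out of reach is approached as far as the arm can. The fingers move at their own pace and stop on an object; FORCE is the grip in N (left out, the last holds). Time passes only in rows, so rows that do not move let the fingers close. It prints the time, the measured TCP pose, the force, the opening and the grip force at its end.
- env.get_obs(): the state, without advancing time (a new reading comes with each control period).
- read_camera(name): name is "scene" or "top" or "wrist"; returns a dict with "color" (384x512x3 uint8, blue, green, red), "fx", "fy", "cx", "cy" (pixels), "world_from_camera" (4x4, takes a point from camera to world coordinates). Camera axes: x right, y down, z forward; pixel columns grow to the right and rows downward; lengths in m; the calibration is good to about 2 mm. A picture is of the moment at which its call begins. There is no depth.
- env.sign_off(): hands the job in; it is judged then, once.
The state is a dict: "time_s": time; "qpos": joint angles; "joint_velocities": joint speeds; "effort": joint torques, N m; "tool_pos": TCP position; "tool_rot": TCP orientation; "force": force on the tool from outside, world axes, zero at the start; "wrist_torque": the same for the moment, N m; "grip_width": finger opening in m; "grasp_force": force on a finger pad.
Only numpy, scipy, OpenCV 4.12 (cv2) and the standard library are available. Lean on these libraries where they do the work, as an engineer would, in place of code of your own. Each camera call takes 0.05 s, during which the arm holds its last target. There are 200 camera calls.

TASK

The imaging rig has been taken apart; sort its parts into the three pale trays. Stand the two camera lenses in the divided tray, one in each bay, the two white post clamps in the wide undivided tray, and the aluminium rail in the narrow tray. Each part should end up standing on the tray's floor the same way up as it now stands on the bench.

Things in the scene. Friction and masses are not known exactly. Their poses are not given: they have to be found in the camera images.
- lens_a: camera lens: black upright cylinder with grey rings and a glass disc on top, 44 mm diameter, 60 mm tall, about 0.16 kg, standing on the bench. Origin: centre of its underside; z up along its axis. The two lenses are alike.
- lens_b: camera lens: black upright cylinder with grey rings and a glass disc on top, 44 mm diameter, 60 mm tall, about 0.16 kg, standing on the bench. Origin: centre of its underside; z up along its axis. The two lenses are alike.
- clamp_a: white plastic post clamp: upright block 50 (its x) by 30 (its y) by 40 mm tall (its z), with a round dark bore and a slit seen on its top face, about 0.09 kg, standing on the bench; grip it across the 30 mm. Origin: centre of its underside. The two clamps are alike.
- clamp_b: white plastic post clamp: upright block 50 (its x) by 30 (its y) by 40 mm tall (its z), with a round dark bore and a slit seen on its top face, about 0.09 kg, standing on the bench; grip it across the 30 mm. Origin: centre of its underside. The two clamps are alike.
- rail: piece of silver aluminium profile: 90 (its x) by 20 (its y) by 40 mm tall (its z), with dark grooves along its length, about 0.13 kg, standing on its narrow long side; grip it across the 20 mm. Origin: centre of its underside.
- lens_tray: the divided tray for lenses: outside 78 (its x) by 152 mm (its y), a 4 mm divider as tall as the walls across its middle making two 70 by 70 mm bays, centres 37 mm either side of the origin along its y. Pale grey-beige plastic like the other trays, fixed, 16 mm tall, walls and floor 4 mm thick. Origin: centre of the underside (floor 4 mm above it), z up, long side along its y.
- clamp_tray: the wide undivided tray for clamps: outside 98 (its x) by 178 mm (its y), inside 90 by 170 mm; both clamps go into it. Pale grey-beige plastic like the other trays, fixed, 16 mm tall, walls and floor 4 mm thick. Origin: centre of the underside (floor 4 mm above it), z up, long side along its y.
- rail_tray: the narrow tray for the rail: outside 58 (its x) by 128 mm (its y), inside 50 by 120 mm, so that the rail lies lengthwise along the tray's y. Pale grey-beige plastic like the other trays, fixed, 16 mm tall, walls and floor 4 mm thick. Origin: centre of the underside (floor 4 mm above it), z up, long side along its y.
Mind the look-alikes: they are no part of the job. Leave any green or purple look-alike of the rail alone.

How it is judged (in metres and radians):
At the end, for the whole second after the job is handed in: One lens in each bay of the divided tray (within 17 mm of the bay centre in tray x and y), both clamps in the wide tray (34 mm across, 74 mm along), the rail in the narrow one (18 and 20 mm); all within 0.12 rad of upright, underside under 9 mm above the tray origin, released and at rest (x of clamp_a in the frame of clamp_tray between -0.034 and 0.034 m and y of clamp_a in the frame of clamp_tray between -0.074 and 0.074 m and z of clamp_a in the frame of clamp_tray between 0 and 0.009 m and angle between each of clamp_a, clamp_b, lens_a, lens_b, rail's own z axis and vertical below 0.12 rad and linear speed of each of clamp_a, clamp_b, lens_a, lens_b, rail below 0.02 m/s and angular speed of each of clamp_a, clamp_b, lens_a, lens_b, rail below 0.2 rad/s and x of clamp_b in the frame of clamp_tray between -0.034 and 0.034 m and y of clamp_b in the frame of clamp_tray between -0.074 and 0.074 m and z of clamp_b in the frame of clamp_tray between 0 and 0.009 m and z of lens_a in the frame of lens_tray between 0 and 0.009 m and z of lens_b in the frame of lens_tray between 0 and 0.009 m and x of rail in the frame of rail_tray between -0.018 and 0.018 m and y of rail in the frame of rail_tray between -0.02 and 0.02 m and z of rail in the frame of rail_tray between 0 and 0.009 m and ((x of lens_a in the frame of lens_tray between -0.017 and 0.017 m and y of lens_a in the frame of lens_tray between 0.02 and 0.054 m and x of lens_b in the frame of lens_tray between -0.017 and 0.017 m and y of lens_b in the frame of lens_tray between -0.054 and -0.02 m) or (x of lens_a in the frame of lens_tray between -0.017 and 0.017 m and y of lens_a in the frame of lens_tray between -0.054 and -0.02 m and x of lens_b in the frame of lens_tray between -0.017 and 0.017 m and y of lens_b in the frame of lens_tray between 0.02 and 0.054 m))); the robot touches nothing.
It also fails if it takes over 120 s, if anything falls off the work surface, if the arm or the gripper's body presses on something with over 40 N, if the wrist force passes 120 N, or if a joint passes its speed limit or range.

## Working session

There is one attempt and no reset: what is moved stays moved. The work goes in short steps, Python scripts to look and compute and a shell command to move; the robot and the scene stay as the last step left them, time stands still between calls to the robot, and variables do not carry over. Pictures are saved under pics/ and viewed, at most 14 in all, crops included, and the job is handed in when it is done.

```bash
mkdir -p pics
python3 - <<'E'
from cell import env, read_camera
import cv2,numpy as np
for n in("scene","top"):
    c=read_camera(n);cv2.imwrite(f"pics/{n}0.png",c["color"]);print(n,c["fx"],c["fy"],c["cx"],c["cy"],np.round(c["world_from_camera"],4).tolist())
o=env.get_obs();print(o,env.tip_reach)
E
```

```text
scene 356.3613408080361 356.3613408080361 255.9079863600626 195.5557251271771 [[0.4429, 0.6114, -0.6558, 0.9981], [0.8966, -0.3004, 0.3254, -0.2675], [0.002, -0.7321, -0.6812, 0.5905], [0.0, 0.0, 0.0, 1.0]]
top 375.44923282525315 375.44923282525315 255.2151282665013 189.58660839711177 [[0.0279, -0.9981, 0.0548, 0.4228], [-0.9996, -0.0281, -0.0027, 0.0197], [0.0042, -0.0547, -0.9985, 0.9055], [0.0, 0.0, 0.0, 1.0]]
{'time_s': 0.1, 'qpos': array([77.86972607, 18.43654322, -4.0171599 , 83.16776346,  1.29653222,
       78.54190532, -3.25964875]), 'joint_velocities': array([-0.04258416, -0.06166632, -0.02878694, -0.20673152,  0.02975851,
       -0.01680141, -0.03988258]), 'effort': array([-4.10040302e-04, -4.92570341e+01, -4.05925792e-01, -3.13395452e+01,
       -6.41463208e-02,  3.95276304e-02,  3.70401131e-05]), 'tool_pos': array([ 0.1453899 , -0.63304717,  0.23855279]), 'tool_rot': array([-1.79899114e+02,  6.47203437e-03,  1.29420732e+01]), 'force': array([-0.68275092,  0.75761665, -0.34125691]), 'wrist_torque': array([ 0.02556699, -0.00097103, -0.05786525]), 'grasp_force': 0.0, 'grip_width': 0.08741060339016213} 0.017
```

View pics/scene0.png

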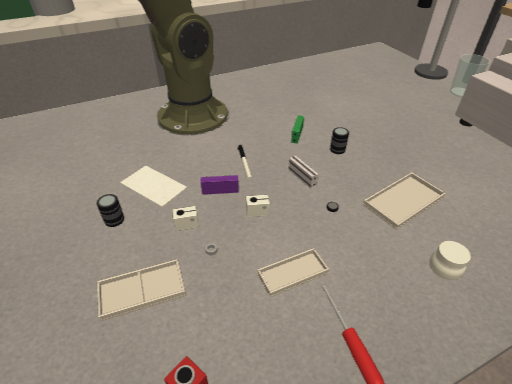

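View pics/top0.png

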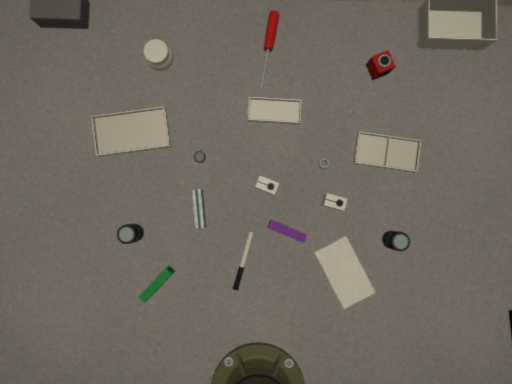

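The scene view shows lenses at (111,210) and (340,140), white clamps at (185,218) and (258,205), the silver rail at (303,171), and trays at (141,288), (293,270) and (405,199). In the top view these are: lenses (127,234) and (398,241), clamps (267,185) and (336,202), rail (199,209).

Things that could be confused (top view):
- **Rail:** purple bar (287,231), green bar (157,284), and the silver one at (199,209), which is the one to use.
- **Clamps:** red cube (381,65), white round jar (157,54).
- **Lenses:** dark ring (200,157), a small cap.

Next come close crops.

Run:
```python
import cv2
t=cv2.imread("pics/top0.png");s=cv2.imread("pics/scene0.png")
# labelled by known scale: 2.2x
def crop(im,x0,y0,w,h,k,n):
    c=cv2.resize(im[y0:y0+h,x0:x0+w],None,fx=k,fy=k,interpolation=cv2.INTER_CUBIC)
    for x in range((x0+19)//20*20,x0+w,20):cv2.line(c,(int((x-x0+.5)*k),0),(int((x-x0+.5)*k),5),(0,0,255),1);cv2.putText(c,str(x),(int((x-x0)*k),15),0,.35,(0,0,255))
    for y in range((y0+19)//20*20,y0+h,20):cv2.line(c,(0,int((y-y0+.5)*k)),(5,int((y-y0+.5)*k)),(0,0,255),1);cv2.putText(c,str(y),(7,int((y-y0+.5)*k)),0,.35,(0,0,255))
    cv2.imwrite(n,c)
crop(t,85,90,345,195-30,2.3,"pics/topc.png")
crop(t,100,170,320,90,2.5,"pics/topd.png")
crop(s,90,120,270,120,2.9,"pics/scec.png")
```

```text
(no output)
```

View pics/topd.png

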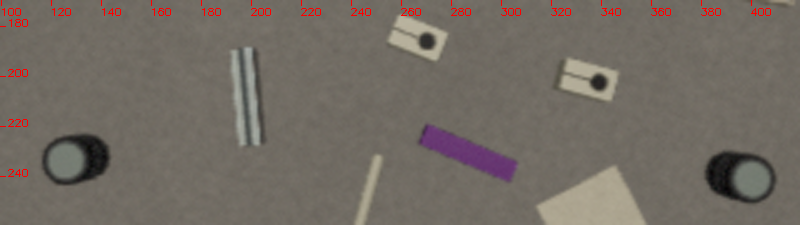

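View pics/scec.png

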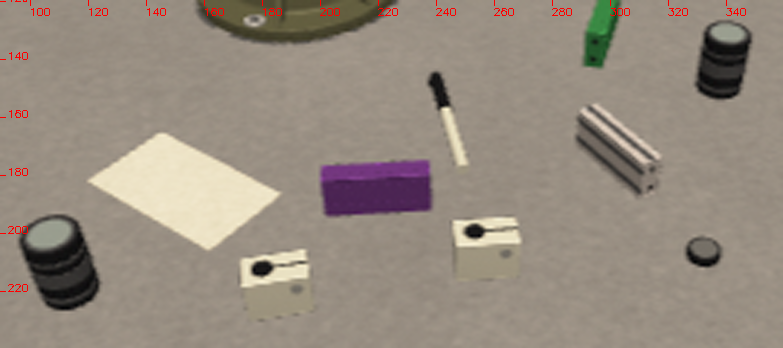

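View pics/topc.png

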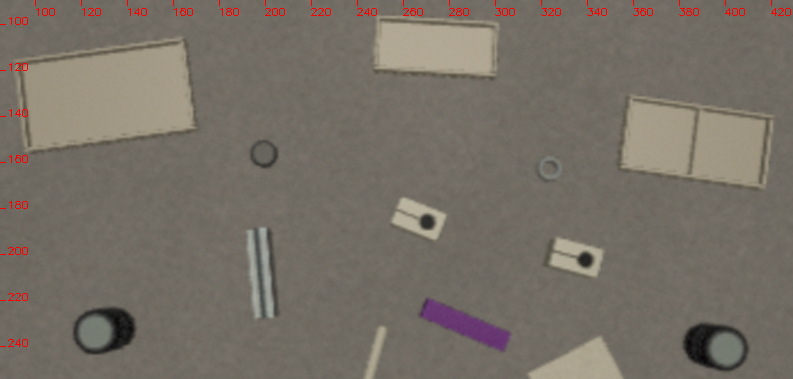

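```bash
cat > h.py <<'E'
import numpy as np
C={"scene":(356.361,255.908,195.556,np.array([[0.4429,0.6114,-0.6558,0.9981],[0.8966,-0.3004,0.3254,-0.2675],[0.002,-0.7321,-0.6812,0.5905]])),
"top":(375.449,255.215,189.587,np.array([[0.0279,-0.9981,0.0548,0.4228],[-0.9996,-0.0281,-0.0027,0.0197],[0.0042,-0.0547,-0.9985,0.9055]]))}
def ray(cam,p):
    f,cx,cy,T=C[cam] if isinstance(cam,str) else cam
    d=T[:3,:3]@[(p[0]-cx)/f,(p[1]-cy)/f,1];return T[:3,3],d/np.linalg.norm(d)
def onz(cam,p,z):
    o,d=ray(cam,p);return o+d*(z-o[2])/d[2]
def tri(*cp):
    A=0;b=0;R=[ray(*x) for x in cp]
    for o,d in R: M=np.eye(3)-np.outer(d,d);A=A+M;b=b+M@o
    x=np.linalg.solve(A,b);return x,max(np.linalg.norm(np.cross(d,x-o)) for o,d in R)
E
python3 - <<'E'
from h import *
np.set_printoptions(precision=4,suppress=True)
D=lambda u,v:(u/2.5-.5+100,v/2.5-.5+170)
T=lambda u,v:(u/2.3-.5+85,v/2.3-.5+90)
S=lambda u,v:(u/2.9-.5+90,v/2.9-.5+120)
for n,a,b in[("lensL",D(67,161),S(727,33)),("lensR",D(752,179),S(50,235)),("bore1",D(427,41),S(474,231)),("bore2",D(599,82),S(262,268)),("rail",D(246.5,97),S(618,136))]:
    print(n,*tri(("top",a),("scene",b)))
for n,c in[("cl1",[(398,15),(447,32),(438,60),(389,42)]),("cl2",[(568,58),(619,71),(612,101),(562,87)]),("rail",[(231,48),(253,47),(261,145),(240,147)])]:
    P=np.array([onz("top",D(*p),.04)[:2] for p in c]);L=np.linalg.norm(P-np.roll(P,-1,0),axis=1);k=[0,1][L[1]>L[0]]
    v=P[(k+1)%4]-P[k]+P[(k+2)%4]-P[(k+3)%4];print(n,P.mean(0),L,np.degrees(np.arctan2(v[1],v[0])))
for n,c,s in[("clT",[(18,62),(183,38),(196,128),(29,152)],[(365,198),(409,177),(445,193),(400,223)]),("raT",[(379,16),(498,23),(495,76),(374,70)],[(258,268),(320,251),(328,269),(267,290)]),("leT",[(629,95),(773,117),(765,187),(621,168)],[(97,289),(180,263),(186,286),(104,313)])]:
    P=np.array([onz("top",T(*p),.016)[:2] for p in c]);L=np.linalg.norm(P-np.roll(P,-1,0),axis=1)
    v=P[1]-P[0]+P[2]-P[3];print(n,P.mean(0),L,np.degrees(np.arctan2(v[1],v[0])))
    print("  ",*tri(("top",np.mean([T(*p) for p in c],0)),("scene",np.mean(s,0))))
E
```

```text
lensL [0.362  0.3015 0.0641] 0.0001646345275392018
lensR [ 0.3631 -0.3093  0.0629] 0.0005756143702709495
bore1 [ 0.4795 -0.0173  0.0437] 0.00020845589476685083
bore2 [ 0.4463 -0.1758  0.0442] 0.00014425253201957782
rail [0.4234 0.1474 0.0395] 0.00018425722370606806Traceback (most recent call last):
  File "<stdin>", line 9, in <module>
TypeError: list indices must be integers or slices, not numpy.bool
```

Run:
```python
from h import *
np.set_printoptions(precision=4,suppress=True)
D=lambda u,v:(u/2.5-.5+100,v/2.5-.5+170)
T=lambda u,v:(u/2.3-.5+85,v/2.3-.5+90)
for n,c in[("cl1",[(398,15),(447,32),(438,60),(389,42)]),("cl2",[(568,58),(619,71),(612,101),(562,87)]),("rail",[(231,48),(253,47),(261,145),(240,147)])]:
    P=np.array([onz("top",D(*p),.04)[:2] for p in c]);L=np.linalg.norm(P-np.roll(P,-1,0),axis=1);k=int(L[1]>L[0])
    v=P[(k+1)%4]-P[k]+P[(k+2)%4]-P[(k+3)%4];print(n,P.mean(0),L,np.degrees(np.arctan2(v[1],v[0])))
for n,c,s in[("clT",[(18,62),(183,38),(196,128),(29,152)],[(365,198),(409,177),(445,193),(400,223)]),("raT",[(379,16),(498,23),(495,76),(374,70)],[(258,268),(320,251),(328,269),(267,290)]),("leT",[(629,95),(773,117),(765,187),(621,168)],[(97,289),(180,263),(186,286),(104,313)])]:
    P=np.array([onz("top",T(*p),.016)[:2] for p in c]);L=np.linalg.norm(P-np.roll(P,-1,0),axis=1)
    v=P[1]-P[0]+P[2]-P[3];print(n,P.mean(0),L,np.degrees(np.arctan2(v[1],v[0])))
    print("  ",*tri(("top",np.mean([T(*p) for p in c],0)),("scene",np.mean(s,0))))
for p in [D(67,161),D(752,179)]: print(onz("top",p,.06))
```

```text
cl1 [ 0.4831 -0.0088] [0.048  0.0272 0.0482 0.0264] -108.08872364882176
cl2 [ 0.4487 -0.1688] [0.0485 0.0285 0.0478 0.0274] -103.39045768938911
rail [0.4239 0.1478] [0.0203 0.0905 0.0193 0.0914] -172.9920927787241
clT [0.604  0.3184] [0.1731 0.0958 0.1742 0.0952] -80.00837294192125
   [0.6047 0.3196 0.0139] 0.0005460569954717408
raT [ 0.6652 -0.0231] [0.1247 0.0562 0.1263 0.0574] -91.47861929615587
   [ 0.6654 -0.0223  0.0168] 0.0008356981834604399
leT [ 0.5726 -0.2962] [0.1515 0.0739 0.1504 0.077 ] -96.53627720642058
   [ 0.5735 -0.2954  0.0133] 0.0018219812525130665
[0.3618 0.303  0.06  ]
[ 0.3627 -0.311   0.06  ]
```

Sizes, heights (lens 63, others 40–44, trays about 15 mm) and reach all agree with the description. The silver rail, not the purple or green bar, is confirmed in the crop. I'll start with the right lens.

```bash
cat > d.py <<'E'
import sys,numpy as np
from cell import env
from scipy.spatial.transform import Rotation as R
o=env.get_obs();t=np.array(list(map(float,sys.argv[1:5])))
M=R.from_euler("xyz",o["tool_rot"],degrees=True).as_matrix()
dy=(t[3]-o["tool_rot"][2]+180)%360-180
d=M.T@(t[:3]-o["tool_pos"])
print("t",round(o["time_s"],2),"pos",np.round(o["tool_pos"],4),"yaw",round(o["tool_rot"][2],1),"q7",round(o["qpos"][6],1),"F",np.round(o["force"],1),"w",round(o["grip_width"],4),"g",round(o["grasp_force"],1),"-> d",np.round(d,4),"turn",round(-dy,1),"rows",round(max(np.linalg.norm(d)/.0417,abs(dy)/7.16),1))
E
python3 d.py .3627 -.310 .14 83.5
```

```text
t 0.1 pos [ 0.1454 -0.633   0.2386] yaw 12.9 q7 -3.3 F [-0.7  0.8 -0.3] w 0.0874 g 0.0 -> d [ 0.2842 -0.266   0.099 ] turn -70.6 rows 9.9
```

```bash
python3 -m handwheel '0.284 -0.266 0.099 -70.6 0.087; 0.284 -0.266 0.099 -70.6 0.087; 0.284 -0.266 0.099 -70.6 0.087; 0.284 -0.266 0.099 -70.6 0.087; 0.284 -0.266 0.099 -70.6 0.087; 0.284 -0.266 0.099 -70.6 0.087; 0.284 -0.266 0.099 -70.6 0.087; 0.284 -0.266 0.099 -70.6 0.087' 20; python3 d.py .3627 -.310 .14 83.5
```

```text
time_s: 0.77
tool_pos: [0.3263, -0.3635, 0.1567]
tool_rot: [-180.0, 0.0, 70.6]
force: [0.7, -0.1, -0.2]
grip_width: 0.0869
grasp_force: 0.0
t 0.77 pos [ 0.3263 -0.3635  0.1567] yaw 70.6 q7 24.5 F [ 0.7 -0.1 -0.2] w 0.0869 g 0.0 -> d [0.0626 0.0165 0.0167] turn -12.9 rows 1.8
```

```bash
python3 -m handwheel '0.06 0.016 0.016 -13 0.087; 0.06 0.016 0.016 -13 0.087; 0.06 0.016 0.016 -13 0.087; 0.06 0.016 0.016 -13 0.087'; python3 d.py .3627 -.310 .042 83.5
python3 - <<'E'
from cell import read_camera
import cv2,numpy as np
c=read_camera("wrist");cv2.imwrite("pics/w1.png",c["color"]);print(c["fx"],c["cx"],c["cy"],np.round(c["world_from_camera"],4).tolist())
E
```

```text
time_s: 1.1
tool_pos: [0.3615, -0.3131, 0.1409]
tool_rot: [-179.9, -0.0, 83.4]
force: [-0.5, -0.2, 0.0]
grip_width: 0.0872
grasp_force: 0.0
t 1.1 pos [ 0.3615 -0.3131  0.1409] yaw 83.4 q7 30.0 F [-0.5 -0.2  0. ] w 0.0872 g 0.0 -> d [0.0032 0.0009 0.0989] turn -0.1 rows 2.4
301.04277432919366 252.1435391823364 192.54003459451457 [[0.9933, -0.1108, -0.0322, 0.37], [-0.1154, -0.9527, -0.2813, -0.2369], [0.0004, 0.2831, -0.9591, 0.2868], [0.0, 0.0, 0.0, 1.0]]
```

View pics/w1.png

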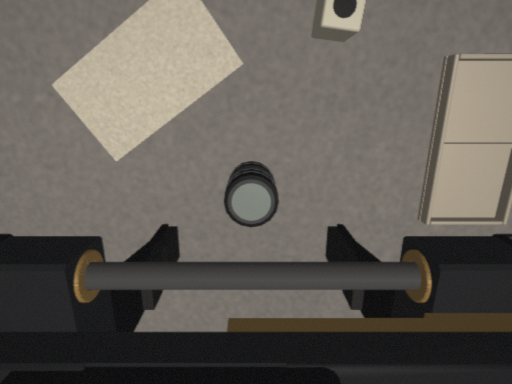

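The wrist view shows lens disc at (251,201), between the fingers, with the divided tray at right. I'll compute its position from this.

```bash
python3 -c "
from h import *
c=(301.04,252.14,192.54,np.array([[0.9933,-0.1108,-0.0322,0.37],[-0.1154,-0.9527,-0.2813,-0.2369],[0.0004,0.2831,-0.9591,0.2868]]))
print(onz(c,(251,201),.06),tri((c,(251,201)),('top',(400.3,241.1)),('scene',(106.7,200.5))))
print(onz(c,(480,142),.016))"
```

```text
[ 0.36068253 -0.31025566  0.06      ] (array([ 0.36189955, -0.3095275 ,  0.0620365 ]), np.float64(0.001164847955787308))
[ 0.56865872 -0.2930617   0.016     ]
```

```bash
python3 -m handwheel '0.003 0.001 0.04 0 0.087; 0.003 0.001 0.08 0 0.087; 0.003 0.001 0.098 0 0.087; 0.003 0.001 0.098 0 0.087; 0.003 0.001 0.098 0 0.04; 0.003 0.001 0.098 0 0.04; 0.003 0.001 0.098 0 0.04; 0.003 0.001 0.098 0 0.04' 20; python3 -m handwheel '0 0 0 0 0.04; 0 0 0 0 0.04; 0 0 0 0 0.04;0 0 -0.04 0 0.04; 0 0 -0.06 0 0.04; 0 0 -0.06 0 0.04'; python3 d.py .5684 -.333 .1 83.5
```

```text
time_s: 1.82
tool_pos: [0.3635, -0.3129, 0.0451]
tool_rot: [179.9, 0.1, 83.2]
force: [-0.4, 0.2, 0.3]
grip_width: 0.0681
grasp_force: 0.0
time_s: 2.32
tool_pos: [0.3652, -0.3137, 0.1078]
tool_rot: [179.6, 0.3, 83.2]
force: [0.8, -1.1, 0.0]
grip_width: 0.0411
grasp_force: 0.0
t 2.32 pos [ 0.3652 -0.3137  0.1078] yaw 83.2 q7 28.5 F [ 0.8 -1.1  0. ] w 0.0411 g 0.0 -> d [0.0048 0.204  0.0091] turn -0.3 rows 4.9
```

Fingers are slow, so the lift came before they closed. I'll reopen and check that the lens still stands.

```bash
python3 -m handwheel '0 0 -0.04 0 0.087; 0 0 -0.04 0 0.087;0 0 -0.04 0 0.087;0 0 -0.04 0 0.087;0 0 -0.04 0 0.087;0 0 -0.04 0 0.087;0 0 -0.04 0 0.087;0 0 -0.04 0 0.087'; python3 d.py .362 -.310 .042 83.5
python3 - <<'E'
from cell import read_camera
import cv2,numpy as np
c=read_camera("wrist");cv2.imwrite("pics/w2.png",c["color"]);print(c["fx"],c["cx"],c["cy"],np.round(c["world_from_camera"],4).tolist())
E
```

```text
time_s: 2.98
tool_pos: [0.3622, -0.3113, 0.1426]
tool_rot: [-179.9, -0.1, 83.2]
force: [-0.9, 0.2, 0.1]
grip_width: 0.0837
grasp_force: 0.0
t 2.98 pos [ 0.3622 -0.3113  0.1426] yaw 83.2 q7 29.7 F [-0.9  0.2  0.1] w 0.0837 g 0.0 -> d [ 0.0012 -0.0003  0.1006] turn -0.3 rows 2.4
301.04277432919366 252.1435391823364 192.54003459451457 [[0.993, -0.1132, -0.0328, 0.3709], [-0.1178, -0.9526, -0.2806, -0.2352], [0.0005, 0.2825, -0.9593, 0.2886], [0.0, 0.0, 0.0, 1.0]]
```

View pics/w2.png

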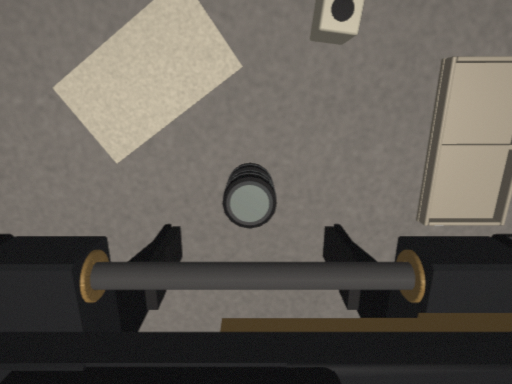

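The lens is undisturbed at (250,202) and upright. I'll grasp again, with time for the fingers to close.

```bash
python3 -m handwheel '0.001 0 0.04 0 0.087; 0.001 0 0.08 0 0.087; 0.001 0 0.1 0 0.087; 0.001 0 0.1 0 0.087; 0.001 0 0.1 0 0.03; 0.001 0 0.1 0 0.03; 0.001 0 0.1 0 0.03; 0.001 0 0.1 0 0.03' 20; python3 -m handwheel '0 0 0 0 0.03; 0 0 0 0 0.03; 0 0 0 0 0.03;0 0 0 0 0.03; 0 0 0 0 0.03; 0 0 0 0 0.03;0 0 0 0 0.03;0 0 0 0 0.03'; python3 d.py .362 -.310 .1 83.5
```

```text
time_s: 3.7
tool_pos: [0.3638, -0.3117, 0.0452]
tool_rot: [179.8, 0.1, 83.2]
force: [-0.2, -0.0, -1.0]
grip_width: 0.068
grasp_force: 0.0
time_s: 4.37
tool_pos: [0.3624, -0.3107, 0.0436]
tool_rot: [-180.0, 0.0, 83.2]
force: [-2.5, 1.2, 5.8]
grip_width: 0.0432
grasp_force: 20.0
t 4.37 pos [ 0.3624 -0.3107  0.0436] yaw 83.2 q7 26.0 F [-2.5  1.2  5.8] w 0.0432 g 20.0 -> d [ 0.0007 -0.0005 -0.0564] turn -0.3 rows 1.4
```

```bash
python3 -m handwheel '0 0 -0.04 0 0.03; 0 0 -0.06 0 0.03; 0 0.04 -0.06 0 0.03; 0.001 0.08 -0.06 0 0.03; 0.002 0.12 -0.06 0 0.03; 0.003 0.16 -0.06 0 0.03; 0.003 0.2 -0.06 0 0.03;0.003 0.2 -0.06 0 0.03'; python3 -m handwheel '0 0 0 0 0.03; 0 0 0 0 0.03; 0 0 0 0 0.03';  python3 d.py .5684 -.333 .049 83.5
```

```text
time_s: 5.03
tool_pos: [0.5692, -0.3286, 0.1009]
tool_rot: [179.7, -0.3, 83.5]
force: [0.2, 0.1, -1.5]
grip_width: 0.0434
grasp_force: 20.0
time_s: 5.28
tool_pos: [0.5602, -0.3315, 0.1028]
tool_rot: [-179.9, 0.0, 83.2]
force: [-0.1, 0.5, -1.1]
grip_width: 0.0438
grasp_force: 20.0
t 5.28 pos [ 0.5602 -0.3315  0.1028] yaw 83.2 q7 12.5 F [-0.1  0.5 -1.1] w 0.0438 g 20.0 -> d [-0.0005  0.0084  0.0538] turn -0.3 rows 1.3
```

```bash
python3 -m handwheel '0 0.008 0.02 0 0.03; 0 0.008 0.04 0 0.03; 0 0.008 0.053 0 0.03; 0 0.008 0.053 0 0.03; 0 0.008 0.053 0 0.03; 0 0.008 0.053 0 0.03'; python3 d.py .5684 -.333 .049 83.5
```

```text
time_s: 5.78
tool_pos: [0.5693, -0.3326, 0.0514]
tool_rot: [180.0, 0.0, 83.2]
force: [0.6, -0.9, -2.2]
grip_width: 0.0431
grasp_force: 20.0
t 5.78 pos [ 0.5693 -0.3326  0.0514] yaw 83.2 q7 11.0 F [ 0.6 -0.9 -2.2] w 0.0431 g 20.0 -> d [-0.0005 -0.0009  0.0024] turn -0.3 rows 0.1
```

```bash
python3 -m handwheel '0 0 0.003 0 0.03; 0 0 0.003 0 0.03; 0 0 0.003 0 0.065; 0 0 0.003 0 0.065; 0 0 0.003 0 0.065; 0 0 0.003 0 0.065; 0 0 0.003 0 0.065; 0 0 0.003 0 0.065'; python3 -m handwheel '0 0 -0.04 0 0.065;0 0 -0.08 0 0.065; 0 0 -0.08 0 0.065; 0 0 -0.08 0 0.065'; python3 d.py .4487 -.1688 .12 76.6
```

```text
time_s: 6.45
tool_pos: [0.5697, -0.3322, 0.0475]
tool_rot: [180.0, 0.0, 83.2]
force: [-0.9, 0.2, 0.1]
grip_width: 0.0645
grasp_force: 0.0
time_s: 6.78
tool_pos: [0.5717, -0.333, 0.131]
tool_rot: [179.7, 0.2, 83.2]
force: [-0.4, 0.4, 0.1]
grip_width: 0.065
grasp_force: 0.0
t 6.78 pos [ 0.5717 -0.333   0.131 ] yaw 83.2 q7 12.5 F [-0.4  0.4  0.1] w 0.065 g 0.0 -> d [ 0.1486 -0.1416  0.0097] turn 6.6 rows 4.9
```

```bash
python3 -m handwheel '0.037 -0.035 0 6.6 0.065; 0.075 -0.071 0 6.6 0.065; 0.112 -0.106 0 6.6 0.065; 0.149 -0.142 0 6.6 0.065; 0.149 -0.142 0 6.6 0.065;0.149 -0.142 0 6.6 0.065;0.149 -0.142 0 6.6 0.065'; python3 d.py .4487 -.1688 .033 76.6
python3 - <<'E'
from cell import read_camera
import cv2,numpy as np
c=read_camera("wrist");cv2.imwrite("pics/w3.png",c["color"]);print(c["fx"],c["cx"],c["cy"],np.round(c["world_from_camera"],4).tolist())
E
```

```text
time_s: 7.37
tool_pos: [0.4444, -0.166, 0.1265]
tool_rot: [-179.9, 0.1, 76.8]
force: [0.3, -1.3, 0.5]
grip_width: 0.0649
grasp_force: 0.0
t 7.37 pos [ 0.4444 -0.166   0.1265] yaw 76.8 q7 2.1 F [ 0.3 -1.3  0.5] w 0.0649 g 0.0 -> d [-0.0015  0.005   0.0935] turn 0.2 rows 2.2
301.04277432919366 252.1435391823364 192.54003459451457 [[0.9735, -0.2194, -0.0652, 0.4618], [-0.2289, -0.9332, -0.2771, -0.0911], [-0.0001, 0.2847, -0.9586, 0.2723], [0.0, 0.0, 0.0, 1.0]]
```

View pics/w3.png

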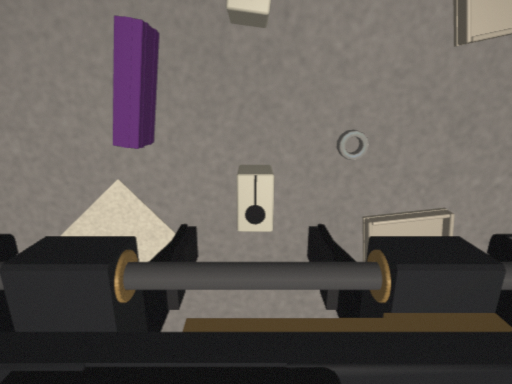

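The clamp's top face spans (238,175)–(273,231), square to the fingers.

```bash
python3 -c "
from h import *
c=(301.04,252.14,192.54,np.array([[0.9735,-0.2194,-0.0652,0.4618],[-0.2289,-0.9332,-0.2771,-0.0911],[-0.0001,0.2847,-0.9586,0.2723]]))
print(onz(c,(255.5,203),.04),tri((c,(255.5,214)),('top',(339.1,202.3)),('scene',(179.8,211.9))))"
python3 d.py .4487 -.1688 .033 76.6
```

```text
[ 0.44662907 -0.16751563  0.04      ] (array([ 0.44555769, -0.17571699,  0.04357989]), np.float64(0.0008469186449760525))
t 7.42 pos [ 0.4457 -0.1676  0.1271] yaw 76.7 q7 2.1 F [ 0.1 -0.5  0.1] w 0.065 g 0.0 -> d [-0.0004  0.0032  0.0941] turn 0.1 rows 2.3
```

```bash
python3 -m handwheel '0 0.002 0.04 0 0.065; 0 0.002 0.08 0 0.065; 0 0.002 0.093 0 0.065; 0 0.002 0.093 0 0.065; 0 0.002 0.093 0 0.02;0 0.002 0.093 0 0.02; 0 0.002 0.093 0 0.02; 0 0.002 0.093 0 0.02' 20; python3 -m handwheel '0 0 0 0 0.02; 0 0 0 0 0.02; 0 0 0 0 0.02;0 0 0 0 0.02; 0 0 0 0 0.02; 0 0 0 0 0.02;0 0 0 0 0.02'; python3 d.py .5962 .3627 .12 100
```

```text
time_s: 8.08
tool_pos: [0.4494, -0.1686, 0.0358]
tool_rot: [179.8, 0.0, 76.6]
force: [0.7, 0.1, 0.0]
grip_width: 0.0459
grasp_force: 0.0
time_s: 8.67
tool_pos: [0.4483, -0.1682, 0.035]
tool_rot: [180.0, 0.0, 76.6]
force: [-1.4, 0.6, 6.3]
grip_width: 0.0297
grasp_force: 20.0
t 8.67 pos [ 0.4483 -0.1682  0.035 ] yaw 76.6 q7 -2.6 F [-1.4  0.6  6.3] w 0.0297 g 20.0 -> d [ 0.5506  0.0212 -0.0854] turn -23.4 rows 13.4
```

```bash
python3 -m handwheel '0 0 -0.04 0 0.02; 0 0 -0.085 0 0.02; 0.04 0.002 -0.085 0 0.02; 0.08 0.004 -0.085 -5 0.02; 0.12 0.006 -0.085 -10 0.02; 0.16 0.008 -0.085 -15 0.02; 0.2 0.01 -0.085 -20 0.02; 0.24 0.01 -0.085 -23 0.02'; python3 d.py .5962 .3627 .12 100
```

```text
time_s: 9.33
tool_pos: [0.5135, 0.0649, 0.1193]
tool_rot: [180.0, 0.0, 99.8]
force: [0.7, -0.4, -0.7]
grip_width: 0.0302
grasp_force: 20.0
t 9.33 pos [0.5135 0.0649 0.1193] yaw 99.8 q7 -8.0 F [ 0.7 -0.4 -0.7] w 0.0302 g 20.0 -> d [ 0.2793  0.1323 -0.0008] turn -0.2 rows 7.4
```

```bash
python3 -m handwheel '0.279 0.132 0 0 0.02; 0.279 0.132 0 0 0.02; 0.279 0.132 0 0 0.02; 0.279 0.132 0 0 0.02; 0.279 0.132 0 0 0.02; 0.279 0.132 0 0 0.02; 0.279 0.132 0 0 0.02; 0.279 0.132 0 0 0.02'; python3 -m handwheel '0 0 0 0 0.02; 0 0 0 0 0.02; 0 0 0 0 0.02';python3 d.py .5962 .3627 .040 100
```

```text
time_s: 10.0
tool_pos: [0.5952, 0.3674, 0.1184]
tool_rot: [-180.0, -0.3, 99.9]
force: [-1.9, 0.1, -0.4]
grip_width: 0.0299
grasp_force: 20.0
time_s: 10.25
tool_pos: [0.5967, 0.359, 0.1184]
tool_rot: [-179.9, 0.1, 99.6]
force: [1.4, -0.5, -0.5]
grip_width: 0.0298
grasp_force: 20.0
t 10.25 pos [0.5967 0.359  0.1184] yaw 99.6 q7 -39.5 F [ 1.4 -0.5 -0.5] w 0.0298 g 20.0 -> d [0.0038 0.0002 0.0784] turn -0.4 rows 1.9
```

```bash
python3 -m handwheel '0.003 0 0.04 0 0.02; 0.003 0 0.06 0 0.02; 0.003 0 0.072 0 0.02; 0.003 0 0.077 0 0.02; 0.003 0 0.079 0 0.02; 0.003 0 0.079 0 0.02; 0.003 0 0.079 0 0.02; 0.003 0 0.079 0 0.02'; python3 d.py .5962 .3627 .039 100
```

```text
time_s: 10.92
tool_pos: [0.5971, 0.3639, 0.042]
tool_rot: [179.9, -0.0, 99.6]
force: [-0.0, -0.0, -1.0]
grip_width: 0.0298
grasp_force: 20.0
t 10.92 pos [0.5971 0.3639 0.042 ] yaw 99.6 q7 -41.7 F [-0. -0. -1.] w 0.0298 g 20.0 -> d [-0.001  -0.0011  0.003 ] turn -0.4 rows 0.1
```

```bash
python3 -m handwheel '0 0 0.003 0 0.02; 0 0 0.003 0 0.02; 0 0 0.003 0 0.06; 0 0 0.003 0 0.06; 0 0 0.003 0 0.06; 0 0 0.003 0 0.06; 0 0 0.003 0 0.06; 0 0 0.003 0 0.06'; python3 -m handwheel '0 0 -0.04 0 0.065;0 0 -0.08 0 0.065; 0 0 -0.08 0 0.065; 0 0 -0.08 0 0.065'; python3 d.py .4831 -.0088 .12 72
```

```text
time_s: 11.58
tool_pos: [0.5961, 0.3633, 0.0371]
tool_rot: [-180.0, 0.0, 99.6]
force: [-0.0, -0.4, 0.2]
grip_width: 0.0573
grasp_force: 0.0
time_s: 11.92
tool_pos: [0.5977, 0.365, 0.1209]
tool_rot: [179.7, -0.1, 99.6]
force: [-0.5, 0.4, -0.0]
grip_width: 0.0642
grasp_force: 0.0
t 11.92 pos [0.5977 0.365  0.1209] yaw 99.6 q7 -39.8 F [-0.5  0.4 -0. ] w 0.0642 g 0.0 -> d [-0.3493 -0.1755 -0.0009] turn 27.6 rows 9.4
```

```bash
python3 -m handwheel '-0.349 -0.176 0 27.6 0.065; -0.349 -0.176 0 27.6 0.065; -0.349 -0.176 0 27.6 0.065; -0.349 -0.176 0 27.6 0.065; -0.349 -0.176 0 27.6 0.065; -0.349 -0.176 0 27.6 0.065; -0.349 -0.176 0 27.6 0.065; -0.349 -0.176 0 27.6 0.065';python3 d.py .4831 -.0088 .12 72
```

```text
time_s: 12.58
tool_pos: [0.4963, 0.0427, 0.1163]
tool_rot: [-179.9, 0.0, 72.0]
force: [0.7, -0.9, -0.0]
grip_width: 0.0649
grasp_force: 0.0
t 12.58 pos [0.4963 0.0427 0.1163] yaw 72.0 q7 -31.0 F [ 0.7 -0.9 -0. ] w 0.0649 g 0.0 -> d [-0.053   0.0034 -0.0037] turn 0.0 rows 1.3
```

```bash
python3 -m handwheel '-0.04 0.003 0 0 0.065; -0.05 0.003 0 0 0.065; -0.05 0.003 0 0 0.065; -0.05 0.003 0 0 0.065; -0.05 0.003 0 0 0.065'; python3 d.py .4831 -.0088 .033 72
python3 - <<'E'
from cell import read_camera
import cv2,numpy as np
c=read_camera("wrist");cv2.imwrite("pics/w4.png",c["color"]);print(c["fx"],c["cx"],c["cy"],np.round(c["world_from_camera"],4).tolist())
E
```

```text
time_s: 13.0
tool_pos: [0.4856, -0.0019, 0.1171]
tool_rot: [-180.0, -0.0, 72.1]
force: [-0.3, 0.3, -0.8]
grip_width: 0.065
grasp_force: 0.0
t 13.0 pos [ 0.4856 -0.0019  0.1171] yaw 72.1 q7 -24.3 F [-0.3  0.3 -0.8] w 0.065 g 0.0 -> d [-0.0074 -0.0002  0.0841] turn 0.1 rows 2.0
301.04277432919366 252.1435391823364 192.54003459451457 [[0.9518, -0.2945, -0.0855, 0.5088], [-0.3067, -0.913, -0.2689, 0.071], [0.0011, 0.2822, -0.9594, 0.2631], [0.0, 0.0, 0.0, 1.0]]
```

View pics/w4.png

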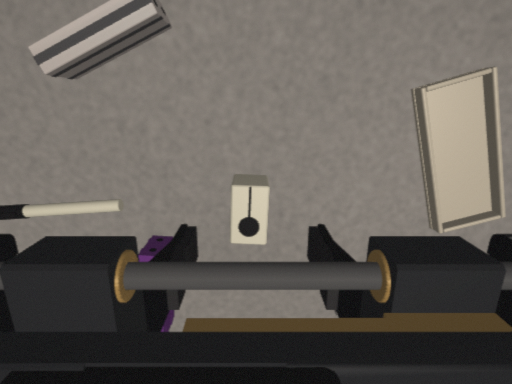

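The clamp's top face is (233,180)–(267,243). The purple bar lies near the left finger at (155,245), so I'll check the clearance.

```bash
python3 -c "
from h import *
c=(301.04,252.14,192.54,np.array([[0.9518,-0.2945,-0.0855,0.5088],[-0.3067,-0.913,-0.2689,0.071],[0.0011,0.2822,-0.9594,0.2631]]))
print(onz(c,(250,211),.04))
D=lambda u,v:(u/2.5-.5+100,v/2.5-.5+170)
P=[onz('top',D(*p),.04) for p in [(428,124),(517,161),(510,182),(419,143)]];print(np.round(P,3))
g=np.array([.4831,-.0088]);y=np.array([np.sin(np.radians(72)),-np.cos(np.radians(72))]);x=np.array([np.cos(np.radians(72)),np.sin(np.radians(72))])
for p in P:print(np.round([(p[:2]-g)@x,(p[:2]-g)@y],3))"
python3 d.py .4831 -.0088 .033 72
```

```text
[ 0.48267387 -0.00542011  0.04      ]
[[ 0.403 -0.02   0.04 ]
 [ 0.372 -0.103  0.04 ]
 [ 0.352 -0.097  0.04 ]
 [ 0.386 -0.012  0.04 ]]
[-0.035 -0.072]
[-0.124 -0.077]
[-0.124 -0.097]
[-0.033 -0.092]
t 13.05 pos [ 0.4857 -0.0016  0.1171] yaw 72.2 q7 -24.3 F [-0.5 -0.4 -0. ] w 0.0649 g 0.0 -> d [-0.0078 -0.0002  0.0841] turn 0.2 rows 2.0
```

```bash
python3 -m handwheel '-0.006 0 0.04 0 0.065; -0.006 0 0.07 0 0.065; -0.006 0 0.083 0 0.065; -0.006 0 0.083 0 0.065; -0.006 0 0.083 0 0.02;-0.006 0 0.083 0 0.02; -0.006 0 0.083 0 0.02; -0.006 0 0.083 0 0.02' 20; python3 -m handwheel '0 0 0 0 0.02; 0 0 0 0 0.02; 0 0 0 0 0.02;0 0 0 0 0.02; 0 0 0 0 0.02; 0 0 0 0 0.02;0 0 0 0 0.02'; python3 d.py .6118 .2741 .12 100
```

```text
time_s: 13.72
tool_pos: [0.4848, -0.0091, 0.0357]
tool_rot: [179.8, -0.0, 72.1]
force: [-0.1, -0.9, -0.6]
grip_width: 0.0458
grasp_force: 0.0
time_s: 14.3
tool_pos: [0.4838, -0.0095, 0.0348]
tool_rot: [180.0, 0.0, 72.0]
force: [-2.8, -0.4, 6.3]
grip_width: 0.03
grasp_force: 20.0
t 14.3 pos [ 0.4838 -0.0095  0.0348] yaw 72.0 q7 -28.3 F [-2.8 -0.4  6.3] w 0.03 g 20.0 -> d [ 0.3092  0.0342 -0.0853] turn -28.0 rows 7.7
```

```bash
python3 -m handwheel '0 0 -0.04 0 0.02; 0 0 -0.085 0 0.02; 0.05 0.006 -0.085 0 0.02; 0.309 0.034 -0.085 -28 0.02;  0.309 0.034 -0.085 -28 0.02; 0.309 0.034 -0.085 -28 0.02; 0.309 0.034 -0.085 -28 0.02; 0.309 0.034 -0.085 -28 0.02'; python3 d.py .6118 .2741 .12 100
```

```text
time_s: 14.97
tool_pos: [0.5869, 0.2197, 0.1185]
tool_rot: [-180.0, 0.0, 100.2]
force: [1.0, 0.7, -1.1]
grip_width: 0.0301
grasp_force: 20.0
t 14.97 pos [0.5869 0.2197 0.1185] yaw 100.2 q7 -27.1 F [ 1.   0.7 -1.1] w 0.0301 g 20.0 -> d [ 0.0491  0.0342 -0.0015] turn 0.2 rows 1.4
```

```bash
python3 -m handwheel '0.045 0.033 0 0 0.02; 0.045 0.033 0 0 0.02; 0.045 0.033 0 0 0.02; 0.045 0.033 0 0 0.02; 0.045 0.033 0 0 0.02'; python3 d.py .6118 .2741 .039 100
```

```text
time_s: 15.38
tool_pos: [0.6108, 0.267, 0.1183]
tool_rot: [-179.9, 0.1, 100.0]
force: [0.4, -0.8, -1.0]
grip_width: 0.03
grasp_force: 20.0
t 15.38 pos [0.6108 0.267  0.1183] yaw 100.0 q7 -31.2 F [ 0.4 -0.8 -1. ] w 0.03 g 20.0 -> d [0.0069 0.0024 0.0793] turn -0.0 rows 1.9
```

```bash
python3 -m handwheel '0.005 0.001 0.04 0 0.02; 0.005 0.001 0.06 0 0.02; 0.005 0.001 0.072 0 0.02; 0.005 0.001 0.078 0 0.02; 0.005 0.001 0.08 0 0.02; 0.005 0.001 0.081 0 0.02; 0.005 0.001 0.081 0 0.02; 0.005 0.001 0.081 0 0.02'; python3 d.py .6118 .2741 .039 100
```

```text
time_s: 16.05
tool_pos: [0.6119, 0.2738, 0.0395]
tool_rot: [179.9, -0.0, 100.0]
force: [-0.4, 0.1, -0.8]
grip_width: 0.0299
grasp_force: 20.0
t 16.05 pos [0.6119 0.2738 0.0395] yaw 100.0 q7 -33.8 F [-0.4  0.1 -0.8] w 0.0299 g 20.0 -> d [ 0.0003 -0.0001  0.0005] turn 0.0 rows 0.0
```

```bash
python3 -m handwheel '0 0 0.001 0 0.02; 0 0 0.001 0 0.02; 0 0 0.001 0 0.06; 0 0 0.001 0 0.06; 0 0 0.001 0 0.06; 0 0 0.001 0 0.06; 0 0 0.001 0 0.06; 0 0 0.001 0 0.06'; python3 -m handwheel '0 0 -0.04 0 0.06;0 0 -0.08 0 0.06; 0 0 -0.08 0 0.06; 0 0 -0.08 0 0.06'; python3 d.py .4239 .1478 .12 7
```

```text
time_s: 16.72
tool_pos: [0.611, 0.2736, 0.037]
tool_rot: [-180.0, 0.0, 100.0]
force: [-0.4, 0.3, 0.1]
grip_width: 0.0577
grasp_force: 0.0
time_s: 17.05
tool_pos: [0.6128, 0.275, 0.1205]
tool_rot: [179.7, -0.1, 100.0]
force: [0.1, -0.5, 0.0]
grip_width: 0.0594
grasp_force: 0.0
t 17.05 pos [0.6128 0.275  0.1205] yaw 100.0 q7 -31.7 F [ 0.1 -0.5  0. ] w 0.0594 g 0.0 -> d [-0.0923 -0.2082 -0.0008] turn 93.0 rows 13.0
```

```bash
python3 -m handwheel '-0.092 -0.208 0 93 0.06; -0.092 -0.208 0 93 0.06; -0.092 -0.208 0 93 0.06; -0.092 -0.208 0 93 0.06; -0.092 -0.208 0 93 0.06; -0.092 -0.208 0 93 0.06; -0.092 -0.208 0 93 0.06; -0.092 -0.208 0 93 0.06'; python3 d.py .4239 .1478 .12 7
```

```text
time_s: 17.72
tool_pos: [0.4207, 0.1449, 0.1163]
tool_rot: [179.9, 0.1, 42.3]
force: [-0.6, 0.9, -1.4]
grip_width: 0.06
grasp_force: 0.0
t 17.72 pos [0.4207 0.1449 0.1163] yaw 42.3 q7 -70.6 F [-0.6  0.9 -1.4] w 0.06 g 0.0 -> d [ 0.0043 -0.     -0.0037] turn 35.3 rows 4.9
```

```bash
python3 -m handwheel '0 0 0 35.3 0.06; 0 0 0 35.3 0.06; 0 0 0 35.3 0.06; 0 0 0 35.3 0.06; 0 0 0 35.3 0.06; 0 0 0 35.3 0.06; 0 0 0 35.3 0.06; 0 0 0 35.3 0.06'; python3 d.py .4239 .1478 .034 7
python3 - <<'E'
from cell import read_camera
import cv2,numpy as np
c=read_camera("wrist");cv2.imwrite("pics/w5.png",c["color"]);print(c["fx"],c["cx"],c["cy"],np.round(c["world_from_camera"],4).tolist())
E
```

```text
time_s: 18.38
tool_pos: [0.4219, 0.1466, 0.1167]
tool_rot: [180.0, 0.1, 7.6]
force: [-0.4, 0.1, 0.6]
grip_width: 0.0597
grasp_force: 0.0
t 18.38 pos [0.4219 0.1466 0.1167] yaw 7.6 q7 -105.4 F [-0.4  0.1  0.6] w 0.0597 g 0.0 -> d [ 0.0022 -0.0009  0.0827] turn 0.6 rows 2.0
301.04277432919366 252.1435391823364 192.54003459451457 [[0.1322, -0.951, -0.2795, 0.4983], [-0.9912, -0.1264, -0.0387, 0.1562], [0.0014, 0.2821, -0.9594, 0.2626], [0.0, 0.0, 0.0, 1.0]]
```

View pics/w5.png

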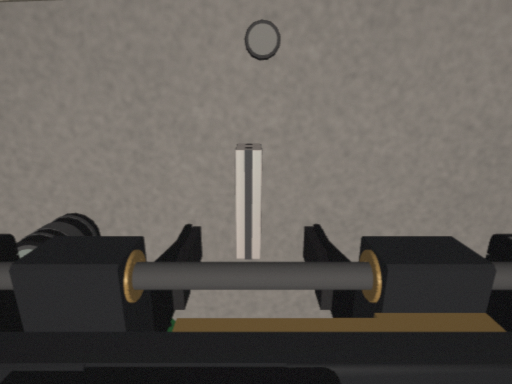

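The rail is square between the fingers, with its far end at (249,150).

```bash
python3 -c "
from h import *
c=(301.04,252.14,192.54,np.array([[0.1322,-0.951,-0.2795,0.4983],[-0.9912,-0.1264,-0.0387,0.1562],[0.0014,0.2821,-0.9594,0.2626]]))
print(onz(c,(249,150),.04),'expect .4686 .1533')"
python3 -m handwheel '0.002 0 0.04 0.6 0.06; 0.002 0 0.07 0.6 0.06; 0.002 0 0.082 0.6 0.06; 0.002 0 0.082 0.6 0.06; 0.002 0 0.082 0.6 0.06;0.002 0 0.082 0.6 0.01; 0.002 0 0.082 0.6 0.01; 0.002 0 0.082 0.6 0.01' 20; python3 -m handwheel '0 0 0 0 0.01; 0 0 0 0 0.01; 0 0 0 0 0.01;0 0 0 0 0.01; 0 0 0 0 0.01; 0 0 0 0 0.01;0 0 0 0 0.01;0 0 0 0 0.01'; python3 d.py .6653 -.0228 .12 88.5
```

```text
[0.46566711 0.15386108 0.04      ] expect .4686 .1533
time_s: 19.1
tool_pos: [0.4254, 0.1473, 0.0364]
tool_rot: [180.0, -0.2, 6.8]
force: [0.5, 0.2, -0.7]
grip_width: 0.0471
grasp_force: 0.0
time_s: 19.77
tool_pos: [0.4244, 0.1472, 0.0354]
tool_rot: [-180.0, -0.0, 6.8]
force: [0.3, 0.8, 2.8]
grip_width: 0.0198
grasp_force: 20.0
t 19.77 pos [0.4244 0.1472 0.0354] yaw 6.8 q7 -112.6 F [0.3 0.8 2.8] w 0.0198 g 20.0 -> d [ 0.2189  0.1975 -0.0846] turn -81.7 rows 11.4
```

```bash
python3 -m handwheel '0 0 -0.04 0 0.01; 0 0 -0.085 0 0.01; 0.219 0.198 -0.085 -81.7 0.01; 0.219 0.198 -0.085 -81.7 0.01; 0.219 0.198 -0.085 -81.7 0.01; 0.219 0.198 -0.085 -81.7 0.01; 0.219 0.198 -0.085 -81.7 0.01; 0.219 0.198 -0.085 -81.7 0.01'; python3 d.py .6653 -.0228 .12 88.5
```

```text
time_s: 20.43
tool_pos: [0.6294, 0.0007, 0.1189]
tool_rot: [-180.0, 0.1, 50.1]
force: [0.1, 1.1, 0.4]
grip_width: 0.02
grasp_force: 20.0
t 20.43 pos [0.6294 0.0007 0.1189] yaw 50.1 q7 -54.4 F [0.1 1.1 0.4] w 0.02 g 20.0 -> d [ 0.005   0.0427 -0.0011] turn -38.4 rows 5.4
```

```bash
python3 -m handwheel '0.004 0.035 0 -38.4 0.01; 0.004 0.035 0 -38.4 0.01; 0.004 0.035 0 -38.4 0.01; 0.004 0.035 0 -38.4 0.01; 0.004 0.035 0 -38.4 0.01; 0.004 0.035 0 -38.4 0.01; 0.004 0.035 0 -38.4 0.01; 0.004 0.035 0 -38.4 0.01'; python3 d.py .6653 -.0228 .0394 88.5
```

```text
time_s: 21.1
tool_pos: [0.6573, -0.0172, 0.1189]
tool_rot: [-179.9, -0.0, 88.1]
force: [-0.5, 0.0, -0.6]
grip_width: 0.0199
grasp_force: 20.0
t 21.1 pos [ 0.6573 -0.0172  0.1189] yaw 88.1 q7 -17.9 F [-0.5  0.  -0.6] w 0.0199 g 20.0 -> d [-0.0053  0.0083  0.0795] turn -0.4 rows 1.9
```

```bash
python3 -m handwheel '-0.005 0.008 0.03 -0.4 0.01; -0.005 0.008 0.055 -0.4 0.01; -0.005 0.008 0.07 -0.4 0.01; -0.005 0.008 0.077 -0.4 0.01; -0.005 0.008 0.08 -0.4 0.01; -0.005 0.008 0.081 -0.4 0.01; -0.005 0.008 0.081 -0.4 0.01; -0.005 0.008 0.081 -0.4 0.01'; python3 d.py .6653 -.0228 .0394 88.5
```

```text
time_s: 21.77
tool_pos: [0.6662, -0.0218, 0.0396]
tool_rot: [179.9, -0.0, 88.6]
force: [-0.0, -0.3, -0.5]
grip_width: 0.0201
grasp_force: 20.0
t 21.77 pos [ 0.6662 -0.0218  0.0396] yaw 88.6 q7 -19.4 F [-0.  -0.3 -0.5] w 0.0201 g 20.0 -> d [-0.001  -0.0009  0.0002] turn 0.1 rows 0.0
```

```bash
python3 -m handwheel '0 0 0.001 0 0.01; 0 0 0.001 0 0.01; 0 0 0.001 0 0.05; 0 0 0.001 0 0.05; 0 0 0.001 0 0.05; 0 0 0.001 0 0.05; 0 0 0.001 0 0.05; 0 0 0.001 0 0.05'; python3 -m handwheel '0 0 -0.04 0 0.05;0 0 -0.08 0 0.087; 0 0 -0.1 0 0.087; 0 0 -0.1 0 0.087'; python3 d.py .362 .302 .14 88.5
```

```text
time_s: 22.43
tool_pos: [0.6654, -0.0222, 0.0375]
tool_rot: [-180.0, 0.0, 88.6]
force: [0.0, 0.1, -0.8]
grip_width: 0.0474
grasp_force: 0.0
time_s: 22.77
tool_pos: [0.669, -0.0213, 0.144]
tool_rot: [179.4, 0.0, 88.6]
force: [0.1, -0.9, 0.5]
grip_width: 0.0626
grasp_force: 0.0
t 22.77 pos [ 0.669  -0.0213  0.144 ] yaw 88.6 q7 -16.6 F [ 0.1 -0.9  0.5] w 0.0626 g 0.0 -> d [ 0.3158 -0.3147  0.0009] turn 0.1 rows 10.7
```

```bash
python3 -m handwheel '0.316 -0.315 0 0 0.087; 0.316 -0.315 0 0 0.087; 0.316 -0.315 0 0 0.087; 0.316 -0.315 0 0 0.087; 0.316 -0.315 0 0 0.087; 0.316 -0.315 0 0 0.087; 0.316 -0.315 0 0 0.087; 0.316 -0.315 0 0 0.087'; python3 d.py .362 .302 .14 88.5
```

```text
time_s: 23.43
tool_pos: [0.4341, 0.2204, 0.1371]
tool_rot: [-180.0, 0.0, 88.6]
force: [0.4, 0.5, 0.2]
grip_width: 0.0868
grasp_force: 0.0
t 23.43 pos [0.4341 0.2204 0.1371] yaw 88.6 q7 -37.6 F [0.4 0.5 0.2] w 0.0868 g 0.0 -> d [ 0.0798 -0.0741 -0.003 ] turn 0.1 rows 2.6
```

```bash
python3 -m handwheel '0.035 -0.033 0 0 0.087; 0.075 -0.07 0 0 0.087; 0.075 -0.07 0 0 0.087; 0.075 -0.07 0 0 0.087; 0.075 -0.07 0 0 0.087; 0.075 -0.07 0 0 0.087'; python3 d.py .362 .302 .042 88.5
python3 - <<'E'
from cell import read_camera
import cv2,numpy as np
c=read_camera("wrist");cv2.imwrite("pics/w6.png",c["color"]);print(c["fx"],c["cx"],c["cy"],np.round(c["world_from_camera"],4).tolist())
E
```

```text
time_s: 23.93
tool_pos: [0.3685, 0.2953, 0.1373]
tool_rot: [180.0, 0.0, 88.6]
force: [0.4, -0.4, 0.0]
grip_width: 0.0866
grasp_force: 0.0
t 23.93 pos [0.3685 0.2953 0.1373] yaw 88.6 q7 -48.0 F [ 0.4 -0.4  0. ] w 0.0866 g 0.0 -> d [ 0.0066 -0.0066  0.0953] turn 0.1 rows 2.3
301.04277432919366 252.1435391823364 192.54003459451457 [[0.9997, -0.0247, -0.0059, 0.3698], [-0.0254, -0.9584, -0.2842, 0.3722], [0.0014, 0.2843, -0.9587, 0.2832], [0.0, 0.0, 0.0, 1.0]]
```

View pics/w6.png

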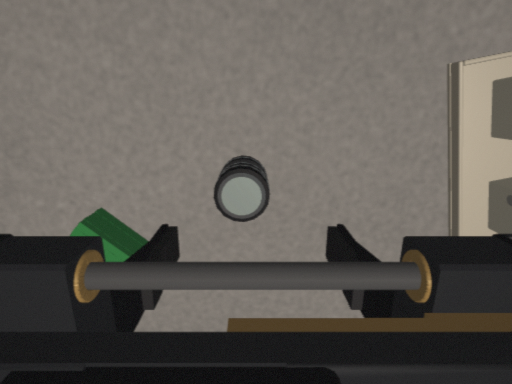

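Lens disc is at (242,196); the green bar's corner is near the left finger at (101,210)–(150,245). Checking clearance.

```bash
python3 -c "
from h import *
c=(301.04,252.14,192.54,np.array([[0.9997,-0.0247,-0.0059,0.3698],[-0.0254,-0.9584,-0.2842,0.3722],[0.0014,0.2843,-0.9587,0.2832]]))
g=onz(c,(242,196),.06);print(g,tri((c,(242,196)),('top',(126.3,233.9)),('scene',(340.2,130.9))))
for p in [(139,296),(146,302),(174,270),(167,265)]:print(np.round(onz('top',p,.04)[:2]-[.362,.302],3))
for p in [(101,210),(150,245)]:print(np.round(onz(c,p,.04)[:2]-[.362,.302],3))"
python3 d.py .362 .302 .042 88.5
```

```text
[0.3604894  0.30343756 0.06      ] (array([0.36093001, 0.30309566, 0.06202884]), np.float64(0.0012581244934506692))
[-0.141 -0.028]
[-0.154 -0.044]
[-0.08  -0.105]
[-0.07  -0.088]
[-0.124 -0.014]
[-0.086 -0.048]
t 23.98 pos [0.3688 0.295  0.1374] yaw 88.5 q7 -48.0 F [0.3 0.1 0.4] w 0.0873 g 0.0 -> d [ 0.0069 -0.007   0.0954] turn -0.0 rows 2.3
```

```bash
python3 -m handwheel '0.007 -0.007 0 0 0.087; 0.007 -0.007 0.04 0 0.087; 0.007 -0.007 0.08 0 0.087; 0.007 -0.007 0.095 0 0.087; 0.007 -0.007 0.095 0 0.087; 0.007 -0.007 0.095 0 0.03;0.007 -0.007 0.095 0 0.03;0.007 -0.007 0.095 0 0.03' 20; python3 -m handwheel '0 0 0 0 0.03; 0 0 0 0 0.03; 0 0 0 0 0.03;0 0 0 0 0.03; 0 0 0 0 0.03; 0 0 0 0 0.03;0 0 0 0 0.03;0 0 0 0 0.03'; python3 d.py .362 .310 .1 88.5
```

```text
time_s: 24.65
tool_pos: [0.3623, 0.3043, 0.0443]
tool_rot: [179.8, -0.1, 88.6]
force: [-0.2, 0.9, -0.1]
grip_width: 0.074
grasp_force: 0.0
time_s: 25.32
tool_pos: [0.3611, 0.3034, 0.0429]
tool_rot: [180.0, 0.0, 88.6]
force: [-1.0, -0.7, 4.6]
grip_width: 0.0431
grasp_force: 20.0
t 25.32 pos [0.3611 0.3034 0.0429] yaw 88.6 q7 -59.2 F [-1.  -0.7  4.6] w 0.0431 g 20.0 -> d [ 0.0066  0.0007 -0.0571] turn 0.1 rows 1.4
```

```bash
python3 -m handwheel '0 0 -0.04 0 0.03; 0 0 -0.1 0 0.03; 0 0 -0.1 0 0.03; -0.28 0.107 -0.1 0 0.03; -0.28 0.107 -0.1 0 0.03; -0.28 0.107 -0.1 0 0.03; -0.28 0.107 -0.1 0 0.03; -0.28 0.107 -0.1 0 0.03'; python3 d.py .5768 -.2594 .14 83.5
```

```text
time_s: 25.98
tool_pos: [0.4307, 0.1049, 0.1427]
tool_rot: [179.9, 0.1, 88.6]
force: [2.3, 0.6, -1.4]
grip_width: 0.0437
grasp_force: 20.0
t 25.98 pos [0.4307 0.1049 0.1427] yaw 88.6 q7 -16.7 F [ 2.3  0.6 -1.4] w 0.0437 g 20.0 -> d [-0.3607  0.1548  0.0033] turn 5.1 rows 9.4
```

```bash
python3 -m handwheel '-0.36 0.155 0 5 0.03; -0.36 0.155 0 5 0.03; -0.36 0.155 0 5 0.03; -0.36 0.155 0 5 0.03; -0.36 0.155 0 5 0.03; -0.36 0.155 0 5 0.03; -0.36 0.155 0 5 0.03; -0.36 0.155 0 5 0.03'; python3 d.py .5768 -.2594 .14 83.5
```

```text
time_s: 26.65
tool_pos: [0.555, -0.2041, 0.1418]
tool_rot: [-179.9, -0.0, 83.6]
force: [0.3, 0.5, -0.9]
grip_width: 0.0432
grasp_force: 20.0
t 26.65 pos [ 0.555  -0.2041  0.1418] yaw 83.6 q7 1.7 F [ 0.3  0.5 -0.9] w 0.0432 g 20.0 -> d [-0.0525  0.0278  0.0017] turn 0.1 rows 1.4
```

```bash
python3 -m handwheel '-0.036 0.02 0 0 0.03; -0.046 0.025 0 0 0.03; -0.046 0.025 0 0 0.03; -0.046 0.025 0 0 0.03; -0.046 0.025 0 0 0.03; -0.046 0.025 0 0 0.03'; python3 d.py .5768 -.2594 .047 83.5
python3 - <<'E'
from cell import read_camera
import cv2
c=read_camera("top");cv2.imwrite("pics/t7.png",cv2.resize(c["color"][80:260,80:440],None,fx=2.2,fy=2.2,interpolation=cv2.INTER_CUBIC))
E
```

```text
time_s: 27.15
tool_pos: [0.5746, -0.2482, 0.1427]
tool_rot: [-180.0, -0.0, 83.8]
force: [-0.5, 0.1, -0.9]
grip_width: 0.0431
grasp_force: 20.0
t 27.15 pos [ 0.5746 -0.2482  0.1427] yaw 83.8 q7 4.3 F [-0.5  0.1 -0.9] w 0.0431 g 20.0 -> d [-0.0109  0.0034  0.0957] turn 0.3 rows 2.3
```

View pics/t7.png

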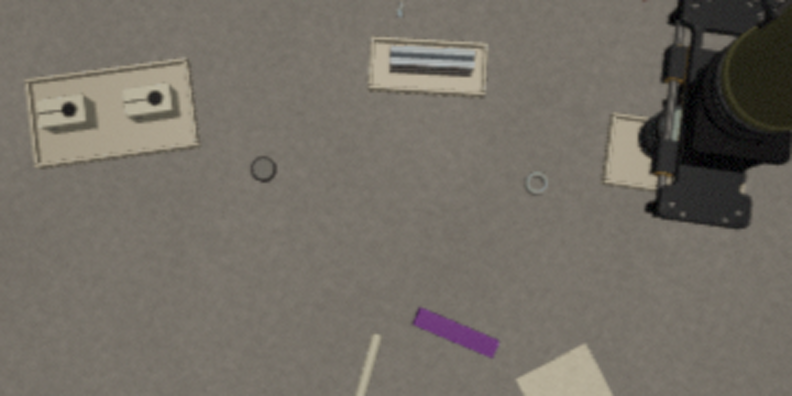

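Both clamps stand in the wide tray at (68,108) and (155,97), and the rail stands in the narrow tray at (431,60). Lowering the lens.

```bash
python3 -m handwheel '-0.01 0.003 0 0 0.03; -0.01 0.003 0.04 0 0.03; -0.01 0.003 0.07 0 0.03; -0.01 0.003 0.085 0 0.03; -0.01 0.003 0.092 0 0.03; -0.01 0.003 0.095 0 0.03; -0.01 0.003 0.095 0 0.03; -0.01 0.003 0.095 0 0.03'; python3 d.py .5768 -.2594 .047 83.5
```

```text
time_s: 27.87
tool_pos: [0.5779, -0.2613, 0.0494]
tool_rot: [179.8, 0.1, 83.6]
force: [-0.3, -0.7, -1.7]
grip_width: 0.0434
grasp_force: 20.0
t 27.87 pos [ 0.5779 -0.2613  0.0494] yaw 83.6 q7 2.4 F [-0.3 -0.7 -1.7] w 0.0434 g 20.0 -> d [ 0.0017 -0.0014  0.0024] turn 0.1 rows 0.1
```

```bash
python3 -m handwheel '0.001 -0.001 0.002 0 0.03; 0.001 -0.001 0.003 0 0.03; 0.001 -0.001 0.003 0 0.065; 0.001 -0.001 0.003 0 0.065; 0.001 -0.001 0.003 0 0.065; 0.001 -0.001 0.003 0 0.065; 0.001 -0.001 0.003 0 0.065; 0.001 -0.001 0.003 0 0.065'; python3 -m handwheel '0 0 -0.04 0 0.065;0 0 -0.08 0 0.065; 0 0 -0.12 0 0.065;0.15 -0.1 -0.15 0 0.065;0.15 -0.1 -0.15 0 0.065;0.15 -0.1 -0.15 0 0.065; 0.15 -0.1 -0.15 0 0.065;0.15 -0.1 -0.15 0 0.065'; python3 -m handwheel '0.08 -0.05 0 0 0.065;0.08 -0.05 0 0 0.065;0.08 -0.05 0 0 0.065; 0.08 -0.05 0 0 0.065'
python3 - <<'E'
from cell import read_camera
import cv2,numpy as np
a=read_camera("top")["color"][85:185,330:430];b=read_camera("scene")["color"][210:330,80:340]
a=cv2.resize(a,(400,400),interpolation=2);b=cv2.resize(b,None,fx=1.5,fy=1.5,interpolation=2)
b=cv2.copyMakeBorder(b,0,400-b.shape[0],0,0,0);cv2.imwrite("pics/f.png",np.hstack([a,b]))
E
```

```text
time_s: 28.53
tool_pos: [0.5756, -0.2598, 0.0446]
tool_rot: [-180.0, 0.0, 83.6]
force: [-0.3, -0.0, 0.4]
grip_width: 0.0642
grasp_force: 0.0
time_s: 29.2
tool_pos: [0.4913, -0.0938, 0.1955]
tool_rot: [-180.0, 0.0, 84.0]
force: [0.3, 0.3, 1.3]
grip_width: 0.0648
grasp_force: 0.0
time_s: 29.53
tool_pos: [0.4511, -0.0111, 0.195]
tool_rot: [180.0, 0.1, 84.0]
force: [0.5, 0.1, 0.1]
grip_width: 0.065
grasp_force: 0.0
```

View pics/f.png

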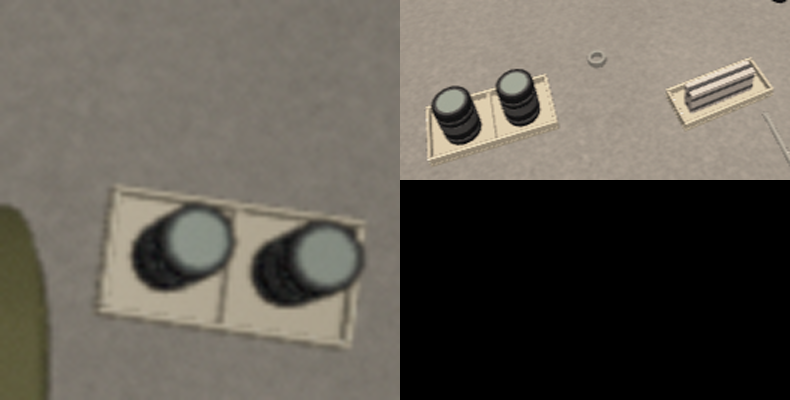

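Both lenses stand upright, one per bay: top-view crop discs at (198,238) and (326,256). I'll check the numbers, then hand in.

Run:
```python
from h import *
from cell import env
T=lambda u,v:(u/2.2-.5+80,v/2.2-.5+80)
def loc(p,c,a):
    y=np.array([np.cos(np.radians(a)),np.sin(np.radians(a))]);d=p[:2]-np.array(c);return np.round([d@[y[1],-y[0]],d@y],4)
L=[loc(onz("top",(330+u/4-.5,85+v/4-.5),.064),(.573,-.2958),83.5) for u,v in[(198,238),(326,256)]]
Cl=[loc(onz("top",T(*p),.044),(.604,.319),100) for p in[(62,110),(148,99)]]
r=loc(onz("top",T(431,53),.044),(.6653,-.0228),88.5)
print(L,Cl,r)
if all(abs(l[0])<.012 and abs(abs(l[1])-.037)<.012 for l in L) and all(abs(c[0])<.028 and abs(c[1])<.068 for c in Cl) and abs(r[0])<.014 and abs(r[1])<.015: print(env.sign_off())
```

```text
[array([0.003 , 0.0367]), array([ 0.0031, -0.0363])] [array([0.0033, 0.0437]), array([ 0.0018, -0.0473])] [ 0.0065 -0.0011]
the job is handed in; nothing more can be done
None
```

The job is handed in: my last pictures and measurements put both lenses (one per bay), both clamps and the rail upright in their trays and within tolerance, with about 30 of the 120 s used; `sign_off` returned no verdict.

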